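# Stack the empty tote on the loaded one in a driftwood shop

### The arm

A 6-joint arm with a two-finger parallel gripper is mounted at the origin on the work surface. World frame = base frame: x ahead of the robot, y to its left, z up, the work surface at z = 0. Lengths are in m, angles in rad, forces in N, time in s.
With the tool pointing down it reaches from about 0.35 to 0.875 m from the base axis. Payload 15.5 kg.
Tool frame: the origin (TCP) lies midway between the tips of the shut fingers; the grasp point (between the pads) lies manip.grasp_offset behind it (manip.grasp_offset is the distance from the TCP to the grasp point, in m); x points along the fingers, y is the direction in which the jaws open and shut, and the axes are right-handed (so a half turn about x gives the same grasp; the last joint's range is limited). The gripper opens to 85 mm and grips with 20 to 120 N. Pads are 22 mm wide; open, the fingers measure 114 mm over their backs; the gripper's body (76 mm by 85 mm) begins 54 mm behind the grasp point. The pads swing forward as they close: fully open they stand 13 mm farther back than shut.
Start: joints at [-1.403, 0.494, 1.345, -0, 1.302, -0.096], TCP at [0.162, -0.604, 0.231] pointing down, gripper open.
Joint ranges: [-2.91, 2.91], [-0.82, 2.16], [0.22, 2.67], [-1.22, 4.37], [0.12, 2.79], [-3.08, 3.08]. Speed limits (rad/s): [1.89, 1.89, 2.57, 3.01, 3.01, 3.01].

### API

Orientations are given as a rotation vector (axis times angle).
In Python, from plant import manip gives the robot as it stands.
- The arm moves only by the shell command python3 -m creep 'ROWS' [FORCE]. ROWS is JSON, a list of rows, each an object with "delta_rot": the turn, a rotation vector about the tool's x, y, z in rad, a list of three; "slide": the shift along the tool's x, y, z in m, a list of three; "jaw": the closure, from 0 (fully open) to 1 (shut). A call has 1 to 20 rows; each row shifts and turns the commanded pose from where the row before left it, along the tool's axes as they then stand; what a row does not reach is not made up. A row lasts 1/12 s, in which the tool goes at most 41.7 mm and 7.16 degrees, less where a joint would pass 70% of its speed; a pose out of reach is approached as far as the arm can. A call is refused whole if a number of a shift passes 0.0417 or a number of a turn 0.125, either way. A call with a gripper value outside its range is refused whole. The fingers move at their own pace and stop on an object; FORCE is the grip in N (left out, the last holds). Time passes only in rows, so rows that do not move let the fingers close. It gives the time, the measured TCP pose, the force and the opening at its end, in the units of the state.
- manip.state(): the state, without advancing time (a new reading comes with each control period).
- manip.snapshot(name): name is "scene" or "side" or "wrist"; returns (picture, depth): 480x640x3 uint8, blue, green, red; 480x640 float32, m along the optical axis (not along the pixel's ray), 0 where there is no reading.
- manip.camera_model(name): a dict with "fx", "fy", "cx", "cy" (pixels), "R" (3x3) and "t" (3): a world point X has camera coordinates R X + t. Camera axes: x right, y down, z forward; pixel columns grow to the right and rows downward; lengths in m; the calibration is good to about 2 mm. A picture is of the moment at which its call begins: read the wrist's pose just before it. camera_model takes no time and is no camera call; for the wrist camera it gives the pose at the moment of the call.
- manip.hand_in(): hands the job in, once; it reports no verdict.
The state is a dict: "time_s": time; "qpos": joint angles; "qd": joint speeds; "joint_efforts": joint torques, N m; "ee_pos": TCP position; "tool_rot": TCP orientation; "contact_force": force on the tool from outside, world axes, zero at the start; "torque": the same for the moment, N m; "width": finger opening in m.
Only numpy, scipy, OpenCV 4.12 (cv2) and the standard library are available. Lean on these libraries where they do the work, as an engineer would, in place of code of your own. Each camera call takes 0.05 s, during which the arm holds its last target.

### The job

Take the empty large tote by its hand grip and stack it on top of the other large tote, the one with wood knots in it. These totes nest when they face the same way, so turn the empty one end for end (its window over the loaded tote's closed end): it must stand level up on the loaded tote, clear of the wood, and not drop down into it. Lower it onto its seat before you let go, and leave the loaded tote where it stands.

Things in the scene. Friction and masses are not known exactly. Their poses are not given: they have to be found in the camera images.
- empty_grip (a point): Centre of the hand grip of the empty large grey tote (loose, 0.2-0.4 kg): an upright bar in the middle, 14 mm thick along x, 50 mm along y, 18 mm high, 43 mm above the tote's underside; pinch it across x (75 mm free room each side). Tote: 240 x 168 mm over the rim, 200 x 128 mm at the floor, 70 mm tall, rim 27 mm above this point. z up, x towards its window end.
- empty_window (a point): Middle of the empty tote's window end, the end wall with a low opening 88 mm wide down to 30 mm height (the other end is closed): 107 mm from the grip along x, 35 mm above the underside; axes as empty_grip. Told apart from a smaller empty tote of the same shape (158 mm long, not listed) by its size.
- loaded_grip (a point): Centre of the hand grip of the loaded large tote: same make, size, grip and axes, loose, two wood knots up to 45 mm tall in it, about 0.8 kg together. A centred tote turned end for end (its x opposite this x) stands on four columns inside the long walls, its grip 60 mm above this point, its foot 10 mm inside the rim with 9 mm play each way; one facing the same way nests.
- loaded_window (a point): Middle of the loaded tote's window end: 107 mm from its grip along its x, 35 mm above its underside; axes as loaded_grip.

How it is judged:
By the outcome, as a careful person would: the job done as asked, in the order asked, and still so for the second after the job is handed in, with the robot touching nothing.
It also fails if it takes over 38 s, if anything falls off the work surface, if the arm or the gripper's body presses on something with over 40 N, if the wrist force passes 120 N, or if a joint passes its speed limit or range.

## Working session

There is one attempt and no reset: what is moved stays moved. The work goes in short steps, Python scripts to look and compute and a shell command to move; the robot and the scene stay as the last step left them, time stands still between calls to the robot, and variables do not carry over. Pictures are saved under pics/ and viewed, and the job is handed in when it is done.

```bash
ls; mkdir -p pics; python3 - <<'E'
from plant import manip
import cv2,numpy as np
print(manip.state()); print(manip.grasp_offset)
for n in ["scene","side","wrist"]:
    print(n,manip.camera_model(n))
    p,d=manip.snapshot(n); cv2.imwrite(f"pics/{n}0.png",p); np.save(f"pics/{n}0.npy",d)
E
```

```text
pics
{'time_s': 0.0, 'qpos': array([-1.40351710e+00,  4.94211110e-01,  1.34615392e+00,  1.69044248e-05,
        1.30249601e+00, -9.55247537e-02]), 'qd': array([ 0.00027086,  0.00095933, -0.00015164, -0.00099354,  0.00086866,
        0.00148199]), 'joint_efforts': array([-3.11855452e-03, -8.82169676e+01, -3.83868492e+01, -5.00266360e-04,
        1.02576421e-02,  1.32120000e-06]), 'ee_pos': array([ 0.16229966, -0.60317485,  0.23067517]), 'tool_rot': array([ 2.08167937,  0.27645284, -2.08174071]), 'contact_force': array([-0.23030976,  0.76331964, -0.09407202]), 'torque': array([-0.04416429, -0.01193625,  0.03502736]), 'width': 0.08502475404805415}
0.0187
scene {'fx': 610.5579360577067, 'fy': 610.5579360577067, 'cx': 323.61971443564056, 'cy': 235.95364914473046, 'R': array([[-0.25841882,  0.96579783, -0.02131349],
       [ 0.66895953,  0.16298961, -0.72520861],
       [-0.69693103, -0.20166542, -0.68819925]]), 't': array([ 0.12276819, -0.33570878,  1.59337249])}
side {'fx': 525.371349730209, 'fy': 525.371349730209, 'cx': 315.4389289103902, 'cy': 246.63955587013268, 'R': array([[-0.95596501, -0.29334785, -0.00882793],
       [-0.21874394,  0.73225386, -0.64494602],
       [ 0.19565782, -0.61461478, -0.76417713]]), 't': array([0.52617256, 0.15985655, 1.17070682])}
wrist {'fx': 378.8033397142932, 'fy': 378.8033397142932, 'cx': 324.8776292932345, 'cy': 233.46334287902923, 'R': array([[ 2.60582483e-01, -9.65451586e-01, -7.16848934e-05],
       [-9.26130091e-01, -2.49990296e-01,  2.82467531e-01],
       [-2.72726647e-01, -7.35397011e-02, -9.59276857e-01]]), 't': array([-0.62437792, -0.0369937 ,  0.37807011])}
```

View pics/scene0.png

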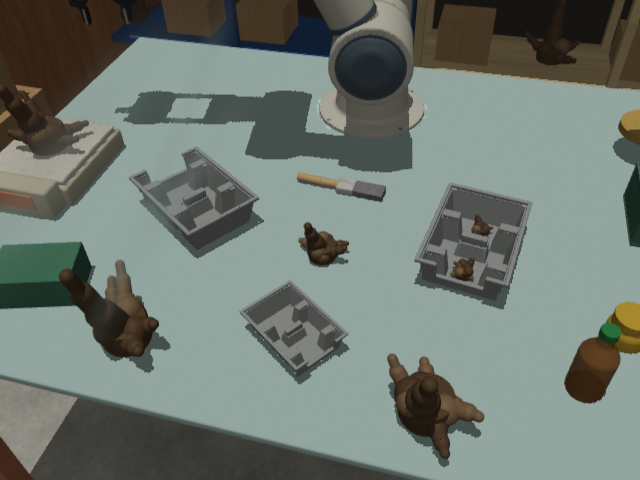

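View pics/side0.png

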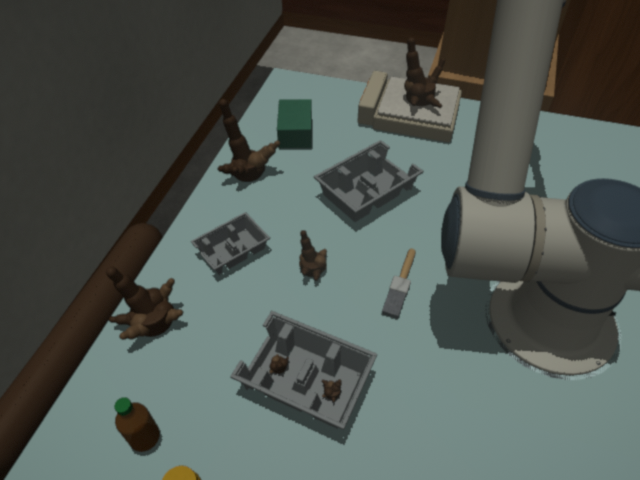

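View pics/wrist0.png

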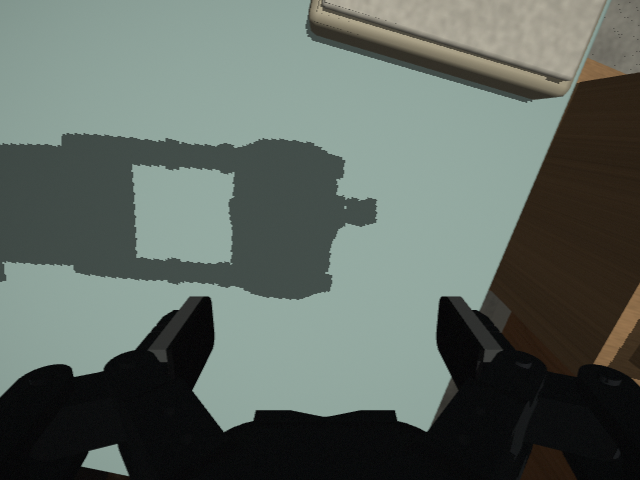

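The scene view shows the larger empty tote at about (195,197), with its window end apparently to the upper left near (165,168). The loaded tote is at about (475,240), and the smaller empty one at (295,328). Next I'll measure the rims from depth.

```bash
cat > h.py <<'E'
import cv2,numpy as np
from plant import manip
def cloud(n,d,m):
    v,u=np.mgrid[0:480,0:640]
    ok=d>0
    z=d[ok];X=np.stack([(u[ok]-m['cx'])/m['fx']*z,(v[ok]-m['cy'])/m['fy']*z,z],1)
    return (X-m['t'])@m['R'],np.stack([u[ok],v[ok]],1)
E
python3 - <<'E'
from h import *
S=2 # mm/px
im=np.zeros((600,800,3),np.uint8)
for n in ["scene","side"]:
    p=cv2.imread(f"pics/{n}0.png");d=np.load(f"pics/{n}0.npy");m=manip.camera_model(n)
    W,uv=cloud(n,d,m)
    hsv=cv2.cvtColor(p,cv2.COLOR_BGR2HSV)[uv[:,1],uv[:,0]]
    print(n,"table z",np.median(W[(abs(W[:,2])<.02),2]))
    for nm,(u0,u1,v0,v1) in {"scene":{"E":(125,265,140,255),"L":(410,540,180,305)},"side":{"E":(305,430,135,225),"L":(225,385,305,435)}}[n].items():
        s=(uv[:,0]>u0)&(uv[:,0]<u1)&(uv[:,1]>v0)&(uv[:,1]<v1)&(hsv[:,1]<60)
        r=W[s&(W[:,2]>.062)&(W[:,2]<.078)]
        print(n,nm,len(r),cv2.minAreaRect((r[:,:2]*1000).astype(np.float32)),np.percentile(r[:,2],[5,50,95]))
        a=W[s&(W[:,2]>.008)]
        # topdown
        c={"scene":0,"side":1}[n]
        for x,y,z in a[np.argsort(a[:,2])]:
            px=int(400-y*1000*.8);py=int(600-x*1000*.6-60) if 0 else int(580-x*1000*.8)
            if 0<=px<800 and 0<=py<600:
                im[py,px]=(0,min(255,int(z*3000)),255) if c else (255,min(255,int(z*3000)),0)
cv2.imwrite("pics/top.png",im)
E
```

```text
scene table z -0.0013023838971620027
scene E 1270 ((488.23297119140625, -277.59991455078125), (249.3450164794922, 170.1181640625), 55.64248275756836) [0.06262643 0.0673789  0.07055908]
scene L 1435 ((480.6883850097656, 299.66107177734375), (168.32571411132812, 246.6666717529297), 81.4867172241211) [0.06256208 0.06716727 0.07022177]
side table z -0.0006877162478579824
side E 881 ((488.0431213378906, -276.65435791015625), (244.7047119140625, 172.35305786132812), 55.47297668457031) [0.06254089 0.06734566 0.07151767]
side L 1812 ((480.6475830078125, 299.9142761230469), (170.07054138183594, 240.660400390625), 81.40167999267578) [0.06260336 0.06782453 0.07114275]
```

```bash
python3 - <<'E'
import cv2
a=cv2.imread("pics/scene0.png");b=cv2.imread("pics/side0.png")
o=cv2.vconcat([cv2.hconcat([cv2.resize(a[135:260,120:270],(400,300)),cv2.resize(a[175:310,405:545],(400,300))]),cv2.hconcat([cv2.resize(b[130:225,300:430],(400,300)),cv2.resize(b[300:440,220:390],(400,300))])])
cv2.imwrite("pics/crops.png",o)
E
```

```text
(no output)
```

View pics/crops.png

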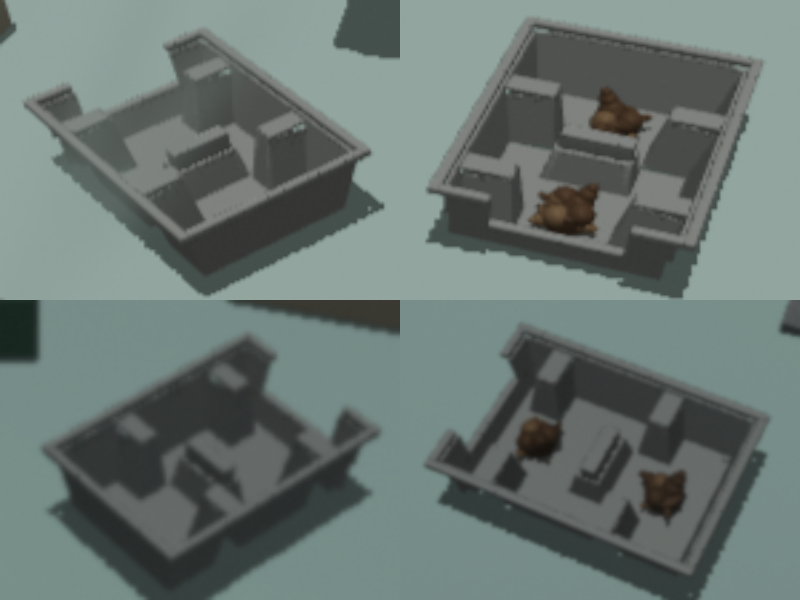

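View pics/top.png

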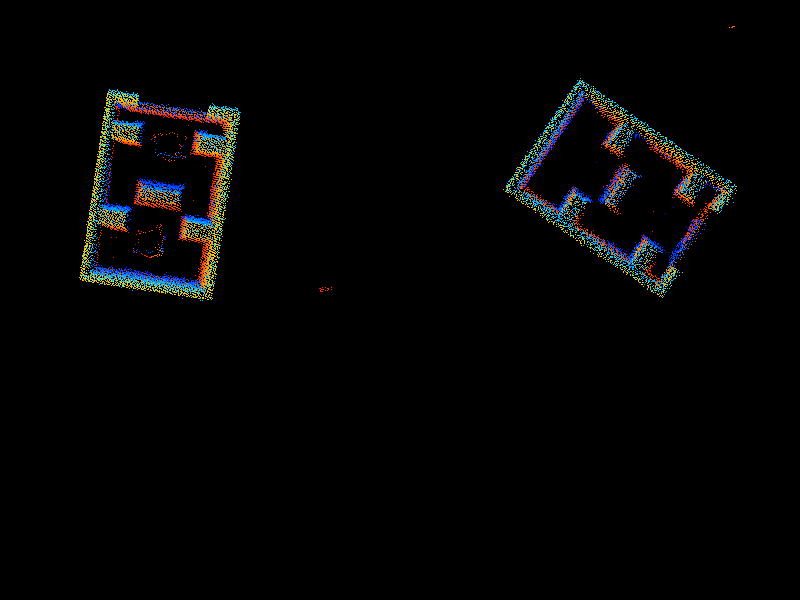

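```bash
python3 - <<'E'
from h import *
from scipy.spatial.transform import Rotation as R
print(R.from_rotvec(manip.state()['tool_rot']).as_matrix().round(3))
C={"E":((.4881,-.2771),55.55-180),"L":((.4807,.2998),-8.56)}
for n in ["scene","side"]:
    d=np.load(f"pics/{n}0.npy");m=manip.camera_model(n);W,uv=cloud(n,d,m)
    for k,(c,y) in C.items():
        a=np.deg2rad(y);q=(W[:,:2]-c)@np.array([[np.cos(a),-np.sin(a)],[np.sin(a),np.cos(a)]])
        s=(abs(q[:,0])<.04)&(abs(q[:,1])<.03)
        t=s&(W[:,2]>.047)&(W[:,2]<.056)
        print(n,k,"bar top: n",t.sum(),"x",np.percentile(q[t,0],[3,50,97]).round(4),"y",np.percentile(q[t,1],[3,50,97]).round(4),"z",np.median(W[t,2]).round(4))
        for z0 in np.arange(0,.055,.006):
            w=s&(W[:,2]>z0)&(W[:,2]<=z0+.006)&(abs(q[:,1])<.02)
            if w.sum()>3: print("   z%.3f"%z0,w.sum(),np.percentile(q[w,0],[3,97]).round(4))
        # window check: rim pts at ends
        for sg in(-1,1):
            e=(sg*q[:,0]>.105)&(sg*q[:,0]<.122)&(abs(q[:,1])<.035)
            print("  end",sg,"max z",np.percentile(W[e,2],97).round(3) if e.sum() else None)
E
```

```text
[[-0.     0.26  -0.966]
 [ 0.001 -0.966 -0.26 ]
 [-1.    -0.001 -0.   ]]
scene E bar top: n 124 x [-0.0103 -0.0029  0.0064] y [-0.0221  0.0017  0.0242] z 0.0502
   z0.000 143 [-0.0392 -0.0129]
   z0.006 56 [-0.0369 -0.0115]
   z0.012 32 [-0.0172 -0.0107]
   z0.018 47 [-0.0173 -0.0105]
   z0.024 54 [-0.0169 -0.0042]
   z0.030 57 [-0.0145 -0.0044]
   z0.036 42 [-0.0127 -0.0032]
   z0.042 49 [-0.0103  0.0044]
   z0.048 87 [-0.0096  0.006 ]
  end -1 max z 0.069
  end 1 max z 0.033
scene L bar top: n 151 x [-0.0066  0.002   0.009 ] y [-0.0228 -0.      0.0234] z 0.0497
   z0.000 83 [0.0125 0.0395]
   z0.006 47 [0.0111 0.0177]
   z0.012 58 [0.0104 0.0176]
   z0.018 53 [0.0087 0.0152]
   z0.024 66 [0.001  0.0146]
   z0.030 80 [0.0038 0.0142]
   z0.036 43 [0.0041 0.0088]
   z0.042 56 [-0.0073  0.0088]
   z0.048 112 [-0.0058  0.0093]
  end -1 max z 0.069
  end 1 max z 0.033
side E bar top: n 80 x [-0.0095 -0.0032  0.0053] y [-0.0245 -0.0013  0.0232] z 0.0506
   z0.000 82 [-0.0388  0.0392]
   z0.006 24 [-0.0336  0.034 ]
   z0.012 11 [-0.0202 -0.0127]
   z0.018 20 [-0.0174 -0.0107]
   z0.024 16 [-0.0147 -0.0066]
   z0.030 33 [-0.0145 -0.0046]
   z0.036 17 [-0.0095 -0.0045]
   z0.042 19 [-0.0097 -0.0026]
   z0.048 60 [-0.0089  0.0055]
  end -1 max z 0.071
  end 1 max z 0.034
side L bar top: n 164 x [-0.0073 -0.0005  0.0065] y [-0.0221  0.0016  0.024 ] z 0.0506
   z0.000 329 [-0.0381  0.0386]
   z0.006 30 [-0.0369  0.0285]
   z0.012 25 [-0.0226 -0.0128]
   z0.018 25 [-0.0389 -0.0118]
   z0.024 27 [-0.019  -0.0104]
   z0.030 53 [-0.012   0.0011]
   z0.036 16 [-0.0102  0.0024]
   z0.042 26 [-0.0076  0.0064]
   z0.048 118 [-0.0072  0.0063]
  end -1 max z 0.071
  end 1 max z 0.035
```

Both sensors agree that the low (window) end of each tote is at its +x. Empty tote: centre about (0.489, -0.276), window yaw about -124.4°. Loaded tote: centre about (0.481, 0.300), window yaw about -8.6°. The tote has to turn -64° in yaw, so I'll grasp with tool y at yaw +55.5°, which keeps joint 6 between -85° and +40°. First I'll move above the empty tote and turn.

```bash
python3 -m creep '[{"slide":[0,-0.0166,-0.0287],"delta_rot":[0,0,0],"jaw":0},{"slide":[0,-0.0166,-0.0287],"delta_rot":[0,0,0],"jaw":0},{"slide":[0,-0.0166,-0.0287],"delta_rot":[0,0,0],"jaw":0},{"slide":[0,-0.0166,-0.0287],"delta_rot":[0,0,0],"jaw":0},{"slide":[0,-0.0166,-0.0287],"delta_rot":[0,0,0],"jaw":0},{"slide":[0,-0.0166,-0.0287],"delta_rot":[0,0,0],"jaw":0},{"slide":[0,-0.0166,-0.0287],"delta_rot":[0,0,0],"jaw":0},{"slide":[0,-0.0166,-0.0287],"delta_rot":[0,0,0],"jaw":0},{"slide":[0,-0.0166,-0.0287],"delta_rot":[0,0,0],"jaw":0},{"slide":[0,-0.0166,-0.0287],"delta_rot":[0,0,0],"jaw":0},{"slide":[0,-0.0166,-0.0287],"delta_rot":[0,0,0],"jaw":0},{"slide":[0,-0.0166,-0.0287],"delta_rot":[0,0,0],"jaw":0},{"slide":[0,-0.0166,-0.0287],"delta_rot":[0,0,0],"jaw":0},{"slide":[0,-0.0166,-0.0287],"delta_rot":[0,0,0],"jaw":0}]' 60
python3 -m creep '[{"slide":[0,0,0],"delta_rot":[-0.12,0,0],"jaw":0},{"slide":[0,0,0],"delta_rot":[-0.12,0,0],"jaw":0},{"slide":[0,0,0],"delta_rot":[-0.12,0,0],"jaw":0},{"slide":[0,0,0],"delta_rot":[-0.12,0,0],"jaw":0},{"slide":[0,0,0],"delta_rot":[-0.12,0,0],"jaw":0},{"slide":[0,0,0],"delta_rot":[-0.12,0,0],"jaw":0},{"slide":[0,0,0],"delta_rot":[-0.12,0,0],"jaw":0},{"slide":[0,0,0],"delta_rot":[-0.12,0,0],"jaw":0},{"slide":[0,0,0],"delta_rot":[-0.12,0,0],"jaw":0},{"slide":[0,0,0],"delta_rot":[-0.12,0,0],"jaw":0},{"slide":[0,0,0],"delta_rot":[-0.12,0,0],"jaw":0},{"slide":[0,0,0],"delta_rot":[-0.12,0,0],"jaw":0},{"slide":[0,0,0],"delta_rot":[-0.12,0,0],"jaw":0},{"slide":[0,0,0],"delta_rot":[-0.12,0,0],"jaw":0},{"slide":[0,0,0],"delta_rot":[-0.12,0,0],"jaw":0},{"slide":[0,0,0],"delta_rot":[-0.12,0,0],"jaw":0},{"slide":[0,0,0],"delta_rot":[-0.12,0,0],"jaw":0},{"slide":[0,0,0],"delta_rot":[-0.12,0,0],"jaw":0},{"slide":[0,0,0],"delta_rot":[-0.118,0,0],"jaw":0},{"slide":[0,0,0],"delta_rot":[0,0,0],"jaw":0}]' 60
cat >> h.py <<'E'
from scipy.spatial.transform import Rotation as R
def pose():
    s=manip.state();M=R.from_rotvec(s['tool_rot']).as_matrix();return s,M
def barprof(c,yaw,name,tag):
    m=manip.camera_model(name);p,d=manip.snapshot(name);cv2.imwrite(f"pics/{tag}.png",p)
    W,uv=cloud(name,d,m);a=np.deg2rad(yaw);q=(W[:,:2]-c)@np.array([[np.cos(a),-np.sin(a)],[np.sin(a),np.cos(a)]])
    return W,uv,q
E
python3 - <<'E'
from h import *
s,M=pose();print(s['time_s'],s['ee_pos'],np.rad2deg(np.arctan2(M[1,1],M[0,1])),M.round(3),np.rad2deg(s['qpos']).round(1))
W,uv,q=barprof((.4893,-.2755),55.55-180,"wrist","wrist1")
s=(abs(q[:,0])<.05)&(abs(q[:,1])<.03);t=s&(W[:,2]>.045)&(W[:,2]<.06)
print("top",t.sum(),np.percentile(q[t],[2,50,98],axis=0).round(4),np.median(W[t,2]))
if t.sum(): print(cv2.minAreaRect((W[t,:2]*1000).astype(np.float32)))
for z0 in np.arange(0,.055,.005):
    w=s&(W[:,2]>z0)&(W[:,2]<=z0+.005)&(abs(q[:,1])<.02)
    if w.sum()>3: print("   z%.3f"%z0,w.sum(),np.percentile(q[w,0],[3,50,97]).round(4))
r=W[(W[:,2]>.062)&(W[:,2]<.076)&(np.hypot(q[:,0],q[:,1])<.16)];print(cv2.minAreaRect((r[:,:2]*1000).astype(np.float32)))
E
```

```text
time_s: 1.32
ee_pos: [0.4909, -0.2733, 0.2312]
tool_rot: [2.081, 0.275, -2.081]
contact_force: [0.2, 0.2, 0.8]
width: 0.0853
time_s: 2.98
ee_pos: [0.4899, -0.2747, 0.2311]
tool_rot: [0.466, 1.521, -0.466]
contact_force: [0.0, 0.3, -0.0]
width: 0.0858
2.9833 [ 0.4898834  -0.27467324  0.23111634] 55.94015515141811 [[-0.     0.56   0.828]
 [ 0.     0.828 -0.56 ]
 [-1.     0.    -0.   ]] [-35.4  23.2  86.2  -0.   70.7 -91.3]
top 885 [[-0.0046 -0.0239]
 [ 0.0022 -0.0008]
 [ 0.0084  0.0241]] 0.05136638514000685
((488.681884765625, -277.30303955078125), (13.23717212677002, 50.35841369628906), 55.68897247314453)
   z0.000 2623 [-0.048  -0.0161  0.0479]
   z0.005 116 [-0.0436 -0.013   0.0483]
   z0.010 73 [-0.013   0.0171  0.0174]
   z0.015 56 [-0.012  -0.0115  0.0161]
   z0.020 44 [-0.0114 -0.0106  0.016 ]
   z0.025 78 [-0.0106  0.0145  0.0148]
   z0.030 388 [-0.0094  0.0098  0.0135]
   z0.035 32 [-0.0087 -0.0076  0.0133]
   z0.045 27 [-0.0048 -0.0046  0.0084]
   z0.050 679 [-0.004   0.0022  0.0084]
((488.6792297363281, -277.4776611328125), (239.9422607421875, 168.0196075439453), 55.59064483642578)
```

View pics/wrist1.png

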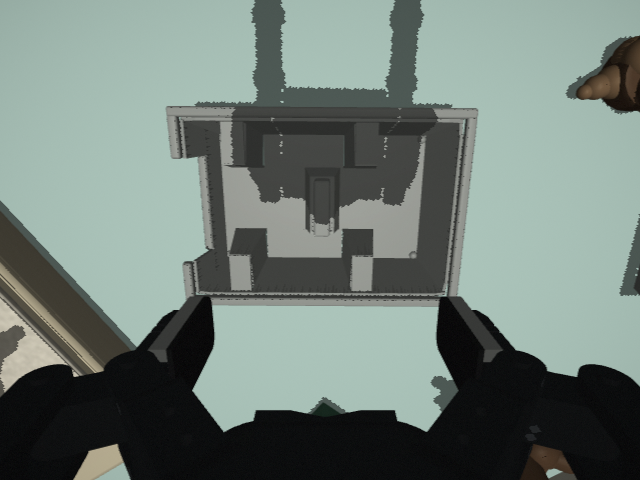

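The wrist depth gives a rim of 239.9 x 168.0 mm, centre (0.4887, -0.2774), yaw 55.6°, and a bar of 13 x 50 mm on the same centre. The bar stands on a wider pedestal (about ±11.5 mm at z = 34 mm), so I'll keep the closed tips just above it with TCP z about 36 mm. In the picture the window is at the left (190,205) and the bar at (321,205).

```bash
python3 -m creep '[{"slide":[0.01,-0.0029,0.0005],"delta_rot":[0.006,0,0],"jaw":0},{"slide":[0.022,0,0],"delta_rot":[0,0,0],"jaw":0},{"slide":[0.022,0,0],"delta_rot":[0,0,0],"jaw":0},{"slide":[0.022,0,0],"delta_rot":[0,0,0],"jaw":0},{"slide":[0.022,0,0],"delta_rot":[0,0,0],"jaw":0},{"slide":[0.022,0,0],"delta_rot":[0,0,0],"jaw":0},{"slide":[0.022,0,0],"delta_rot":[0,0,0],"jaw":0},{"slide":[0.02,0,0],"delta_rot":[0,0,0],"jaw":0},{"slide":[0.015,0,0],"delta_rot":[0,0,0],"jaw":0},{"slide":[0.01,0,0],"delta_rot":[0,0,0],"jaw":0},{"slide":[0.008,0,0],"delta_rot":[0,0,0],"jaw":0},{"slide":[0,0,0],"delta_rot":[0,0,0],"jaw":0},{"slide":[0,0,0],"delta_rot":[0,0,0],"jaw":0}]' 60
python3 -m creep '[{"slide":[0,0,0],"delta_rot":[0,0,0],"jaw":0.3},{"slide":[0,0,0],"delta_rot":[0,0,0],"jaw":0.5},{"slide":[0,0,0],"delta_rot":[0,0,0],"jaw":0.6},{"slide":[0,0,0],"delta_rot":[0,0,0],"jaw":0.7},{"slide":[0,0,0],"delta_rot":[0,0,0],"jaw":0.75},{"slide":[0,0,0],"delta_rot":[0,0,0],"jaw":0.8},{"slide":[0,0,0],"delta_rot":[0,0,0],"jaw":1},{"slide":[0,0,0],"delta_rot":[0,0,0],"jaw":1},{"slide":[0,0,0],"delta_rot":[0,0,0],"jaw":1},{"slide":[0,0,0],"delta_rot":[0,0,0],"jaw":1},{"slide":[0,0,0],"delta_rot":[0,0,0],"jaw":1},{"slide":[0,0,0],"delta_rot":[0,0,0],"jaw":1}]' 60
```

```text
time_s: 4.12
ee_pos: [0.4888, -0.2775, 0.0363]
tool_rot: [0.476, 1.518, -0.476]
contact_force: [0.1, 0.1, 0.4]
width: 0.0853
time_s: 5.12
ee_pos: [0.4889, -0.2774, 0.0365]
tool_rot: [0.475, 1.518, -0.475]
contact_force: [-1.1, 2.0, 6.3]
width: 0.0124
```

Closed at 12.4 mm on the bar. Now a small lift, then a look.

```bash
python3 -m creep '[{"slide":[-0.004,0,0],"delta_rot":[0,0,0],"jaw":1},{"slide":[-0.008,0,0],"delta_rot":[0,0,0],"jaw":1},{"slide":[-0.012,0,0],"delta_rot":[0,0,0],"jaw":1},{"slide":[-0.016,0,0],"delta_rot":[0,0,0],"jaw":1},{"slide":[-0.016,0,0],"delta_rot":[0,0,0],"jaw":1},{"slide":[-0.012,0,0],"delta_rot":[0,0,0],"jaw":1},{"slide":[0,0,0],"delta_rot":[0,0,0],"jaw":1},{"slide":[0,0,0],"delta_rot":[0,0,0],"jaw":1},{"slide":[0,0,0],"delta_rot":[0,0,0],"jaw":1}]' 80
python3 - <<'E'
from h import *
s,M=pose();print(s['ee_pos'],s['width'],s['contact_force'])
for n in["side","wrist"]:
    W,uv,q=barprof((.4887,-.2774),55.6-180,n,n+"2")
    for sx in(-1,1):
        for sy in(-1,1):
            k=(sx*q[:,0]>.085)&(sx*q[:,0]<.13)&(sy*q[:,1]>.060)&(sy*q[:,1]<.09)&(W[:,2]>.11)&(W[:,2]<.17)
            print(n,sx,sy,k.sum(),np.percentile(W[k,2],[50,90]).round(4) if k.sum() else '')
E
```

```text
time_s: 5.87
ee_pos: [0.4884, -0.2772, 0.1038]
tool_rot: [0.476, 1.519, -0.475]
contact_force: [0.3, 0.3, -2.2]
width: 0.0116
[ 0.48842712 -0.27718831  0.10381028] 0.01158729650514095 [ 0.27832751  0.33027829 -2.20621477]
side -1 -1 92 [0.1343 0.1374]
side -1 1 103 [0.1315 0.1365]
side 1 -1 88 [0.133  0.1367]
side 1 1 0 
wrist -1 -1 1420 [0.119  0.1349]
wrist -1 1 0 
wrist 1 -1 1989 [0.1184 0.1359]
wrist 1 1 0
```

View pics/side2.png

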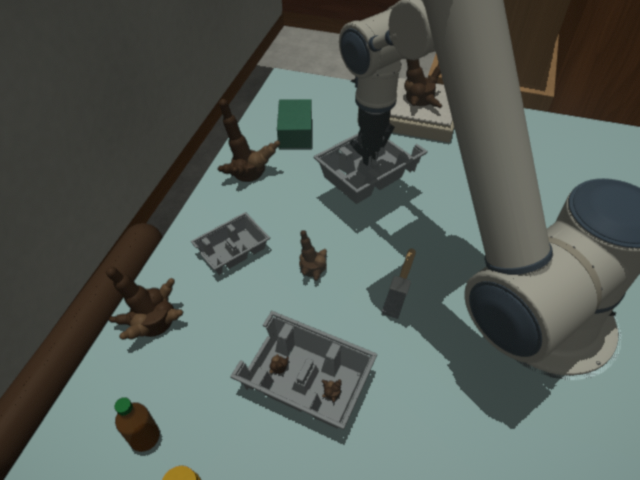

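View pics/wrist2.png

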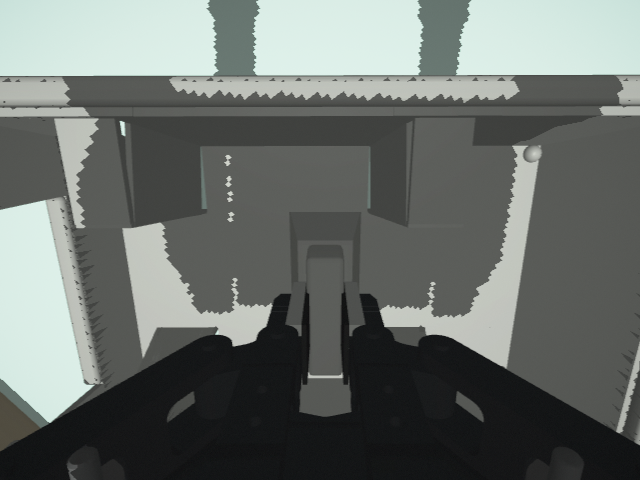

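The tote is held level at about 0.136–0.137 m rim height, its window towards the table's edge, and the underside is about 36.5 mm below the TCP. Next: lift, cross to the loaded tote, then turn.

```bash
python3 -m creep '[{"slide":[-0.012,0,0],"delta_rot":[0,0,0],"jaw":1},{"slide":[-0.025,0,0],"delta_rot":[0,0,0],"jaw":1},{"slide":[-0.03,0,0],"delta_rot":[0,0,0],"jaw":1},{"slide":[-0.03,0,0],"delta_rot":[0,0,0],"jaw":1},{"slide":[-0.02,0,0],"delta_rot":[0,0,0],"jaw":1},{"slide":[-0.01,0,0],"delta_rot":[0,0,0],"jaw":1}]' 80
python3 -m creep '[{"slide":[0,0.0131,-0.0092],"delta_rot":[0,0,0],"jaw":1},{"slide":[0,0.0131,-0.0092],"delta_rot":[0,0,0],"jaw":1},{"slide":[0,0.0262,-0.0185],"delta_rot":[0,0,0],"jaw":1},{"slide":[0,0.0262,-0.0185],"delta_rot":[0,0,0],"jaw":1},{"slide":[0,0.0262,-0.0185],"delta_rot":[0,0,0],"jaw":1},{"slide":[0,0.0262,-0.0185],"delta_rot":[0,0,0],"jaw":1},{"slide":[0,0.0262,-0.0185],"delta_rot":[0,0,0],"jaw":1},{"slide":[0,0.0262,-0.0185],"delta_rot":[0,0,0],"jaw":1},{"slide":[0,0.0262,-0.0185],"delta_rot":[0,0,0],"jaw":1},{"slide":[0,0.0262,-0.0185],"delta_rot":[0,0,0],"jaw":1},{"slide":[0,0.0262,-0.0185],"delta_rot":[0,0,0],"jaw":1},{"slide":[0,0.0262,-0.0185],"delta_rot":[0,0,0],"jaw":1},{"slide":[0,0.0262,-0.0185],"delta_rot":[0,0,0],"jaw":1},{"slide":[0,0.0262,-0.0185],"delta_rot":[0,0,0],"jaw":1},{"slide":[0,0.0262,-0.0185],"delta_rot":[0,0,0],"jaw":1},{"slide":[0,0.0262,-0.0185],"delta_rot":[0,0,0],"jaw":1},{"slide":[0,0.0262,-0.0185],"delta_rot":[0,0,0],"jaw":1},{"slide":[0,0.0262,-0.0185],"delta_rot":[0,0,0],"jaw":1},{"slide":[0,0.0131,-0.0092],"delta_rot":[0,0,0],"jaw":1},{"slide":[0,0.0131,-0.0092],"delta_rot":[0,0,0],"jaw":1}]' 80
python3 -m creep '[{"slide":[0,0,0],"delta_rot":[0.03,0,0],"jaw":1},{"slide":[0,0,0],"delta_rot":[0.06,0,0],"jaw":1},{"slide":[0,0,0],"delta_rot":[0.07,0,0],"jaw":1},{"slide":[0,0,0],"delta_rot":[0.07,0,0],"jaw":1},{"slide":[0,0,0],"delta_rot":[0.07,0,0],"jaw":1},{"slide":[0,0,0],"delta_rot":[0.07,0,0],"jaw":1},{"slide":[0,0,0],"delta_rot":[0.07,0,0],"jaw":1},{"slide":[0,0,0],"delta_rot":[0.07,0,0],"jaw":1},{"slide":[0,0,0],"delta_rot":[0.07,0,0],"jaw":1},{"slide":[0,0,0],"delta_rot":[0.07,0,0],"jaw":1},{"slide":[0,0,0],"delta_rot":[0.07,0,0],"jaw":1},{"slide":[0,0,0],"delta_rot":[0.07,0,0],"jaw":1},{"slide":[0,0,0],"delta_rot":[0.07,0,0],"jaw":1},{"slide":[0,0,0],"delta_rot":[0.07,0,0],"jaw":1},{"slide":[0,0,0],"delta_rot":[0.07,0,0],"jaw":1},{"slide":[0,0,0],"delta_rot":[0.06,0,0],"jaw":1},{"slide":[0,0,0],"delta_rot":[0.04,0,0],"jaw":1},{"slide":[0,0,0],"delta_rot":[0.019,0,0],"jaw":1},{"slide":[0,0,0],"delta_rot":[0,0,0],"jaw":1},{"slide":[0,0,0],"delta_rot":[0,0,0],"jaw":1}]' 80
cat > look.py <<'E'
import sys
from h import *
tag=sys.argv[1]
s,M=pose();print(s['time_s'],s['ee_pos'],"yaw y",np.rad2deg(np.arctan2(M[1,1],M[0,1])),s['width'],s['contact_force'])
print(M.round(3))
for n in["scene","side"]:
    W,uv,q=barprof((.4807,.2998),-8.56,n,n+tag)
    zr=s['ee_pos'][2]+.034
    near=(abs(q[:,0])<.16)&(abs(q[:,1])<.12)
    for nm,z in(("upper",zr),("lower",.0695)):
        k=near&(abs(W[:,2]-z)<.006)&~((abs(q[:,0])<.09)&(abs(q[:,1])<.055))
        if k.sum()>20:print(n,nm,k.sum(),cv2.minAreaRect((W[k,:2]*1000).astype(np.float32)))
    for sx in(-1,1):
        for sy in(-1,1):
            k=(sx*q[:,0]>.09)&(sx*q[:,0]<.13)&(sy*q[:,1]>.060)&(sy*q[:,1]<.09)&(abs(W[:,2]-zr)<.012)
            print("  corner",sx,sy,k.sum(),np.percentile(W[k,2],[50,90]).round(4) if k.sum() else '')
E
python3 look.py 3
```

```text
time_s: 6.47
ee_pos: [0.4894, -0.2779, 0.2334]
tool_rot: [0.475, 1.516, -0.476]
contact_force: [0.3, -0.3, -2.9]
width: 0.0118
time_s: 8.13
ee_pos: [0.4821, 0.3018, 0.2293]
tool_rot: [0.472, 1.521, -0.476]
contact_force: [-0.3, -0.3, -2.4]
width: 0.0117
time_s: 9.8
ee_pos: [0.4835, 0.2999, 0.2304]
tool_rot: [1.32, 1.133, -1.323]
contact_force: [-0.0, -0.4, -2.7]
width: 0.0118
9.8 [0.4834672  0.29991735 0.23038382] yaw y -8.784849179475827 0.011842227872469802 [-0.00310328 -0.43692271 -2.74137489]
[[-0.001  0.988 -0.153]
 [-0.001 -0.153 -0.988]
 [-1.    -0.001  0.001]]
scene upper 1429 ((484.5321960449219, 300.1456298828125), (168.09278869628906, 244.64527893066406), 81.18878173828125)
scene lower 852 ((483.1689453125, 299.4600524902344), (168.03233337402344, 243.0122528076172), 81.55921173095703)
  corner -1 -1 105 [0.26   0.2623]
  corner -1 1 119 [0.2598 0.2626]
  corner 1 -1 157 [0.2603 0.2624]
  corner 1 1 179 [0.2605 0.2625]
side upper 1671 ((483.770263671875, 300.42132568359375), (169.6611328125, 240.22640991210938), 81.34044647216797)
side lower 1105 ((480.4546203613281, 299.943115234375), (170.41249084472656, 240.43572998046875), 81.69104766845703)
  corner -1 -1 151 [0.2613 0.2638]
  corner -1 1 178 [0.2622 0.264 ]
  corner 1 -1 60 [0.2613 0.2637]
  corner 1 1 172 [0.2619 0.2639]
```

View pics/scene3.png

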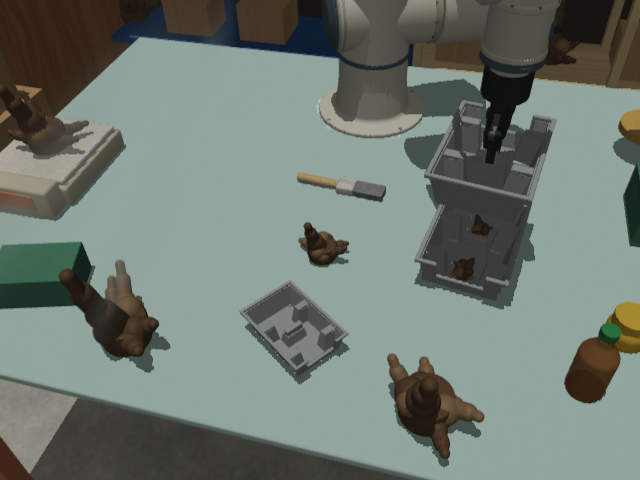

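View pics/side3.png

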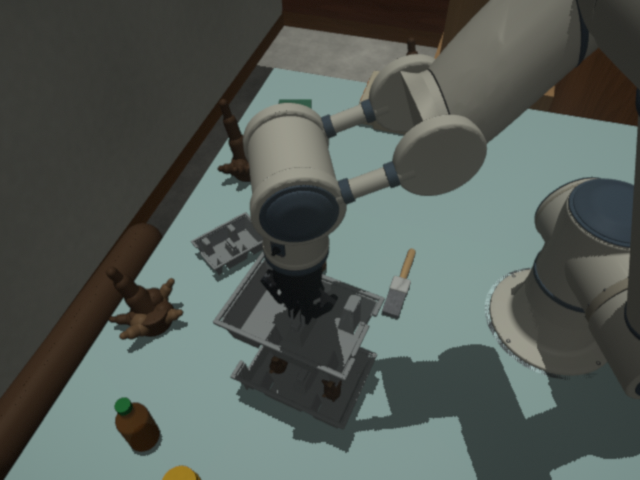

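The empty tote hangs level over the loaded one with its window towards the base, opposite the loaded tote's. Its rim centre is about 3 mm too far in +x, so I'll correct that, descend, then lower slowly.

```bash
python3 -m creep '[{"slide":[0.01,-0.003,0.0008],"delta_rot":[-0.004,0,0],"jaw":1},{"slide":[0.02,0,0],"delta_rot":[0,0,0],"jaw":1},{"slide":[0.02,0,0],"delta_rot":[0,0,0],"jaw":1},{"slide":[0.02,0,0],"delta_rot":[0,0,0],"jaw":1},{"slide":[0.02,0,0],"delta_rot":[0,0,0],"jaw":1},{"slide":[0.015,0,0],"delta_rot":[0,0,0],"jaw":1},{"slide":[0.01,0,0],"delta_rot":[0,0,0],"jaw":1},{"slide":[0,0,0],"delta_rot":[0,0,0],"jaw":1},{"slide":[0,0,0],"delta_rot":[0,0,0],"jaw":1},{"slide":[0,0,0],"delta_rot":[0,0,0],"jaw":1}]' 80
python3 look.py 4
```

```text
time_s: 10.73
ee_pos: [0.4817, 0.2997, 0.1172]
tool_rot: [1.32, 1.134, -1.318]
contact_force: [0.5, 0.6, -2.7]
width: 0.0115
10.7333 [0.48173804 0.29972189 0.11716201] yaw y -8.642249614668108 0.011504917694968265 [ 0.5183108   0.60679665 -2.72240422]
[[ 0.001  0.989 -0.15 ]
 [ 0.001 -0.15  -0.989]
 [-1.     0.001 -0.001]]
scene upper 1296 ((482.0955810546875, 299.87994384765625), (168.3096923828125, 245.7852783203125), 81.47764587402344)
scene lower 445 ((492.01104736328125, 298.0426025390625), (168.2294158935547, 223.08567810058594), 81.559814453125)
  corner -1 -1 103 [0.1469 0.1494]
  corner -1 1 111 [0.1468 0.1498]
  corner 1 -1 135 [0.1476 0.15  ]
  corner 1 1 154 [0.1478 0.15  ]
side upper 1393 ((482.1225891113281, 300.9165954589844), (170.14263916015625, 240.66070556640625), 81.46183013916016)
side lower 1036 ((481.1544494628906, 300.6439208984375), (168.7460174560547, 241.5855712890625), 81.5982666015625)
  corner -1 -1 133 [0.1478 0.1505]
  corner -1 1 156 [0.1487 0.151 ]
  corner 1 -1 51 [0.1482 0.1509]
  corner 1 1 140 [0.1488 0.1508]
```

```bash
python3 -m creep '[{"slide":[0.004,-0.001,0],"delta_rot":[0,0,0],"jaw":1},{"slide":[0.004,0,0],"delta_rot":[0,0,0],"jaw":1},{"slide":[0.003,0,0],"delta_rot":[0,0,0],"jaw":1},{"slide":[0.003,0,0],"delta_rot":[0,0,0],"jaw":1},{"slide":[0.002,0,0],"delta_rot":[0,0,0],"jaw":1},{"slide":[0.0015,0,0],"delta_rot":[0,0,0],"jaw":1},{"slide":[0,0,0],"delta_rot":[0,0,0],"jaw":1},{"slide":[0,0,0],"delta_rot":[0,0,0],"jaw":1}]' 80
python3 -m creep '[{"slide":[0.001,0,0],"delta_rot":[0,0,0],"jaw":1},{"slide":[0.001,0,0],"delta_rot":[0,0,0],"jaw":1},{"slide":[0,0,0],"delta_rot":[0,0,0],"jaw":1},{"slide":[0,0,0],"delta_rot":[0,0,0],"jaw":1}]' 80
```

```text
time_s: 11.5
ee_pos: [0.4802, 0.2996, 0.0987]
tool_rot: [1.319, 1.134, -1.32]
contact_force: [-0.1, 0.4, -1.7]
width: 0.0118
time_s: 11.83
ee_pos: [0.4802, 0.2996, 0.0967]
tool_rot: [1.32, 1.134, -1.32]
contact_force: [0.3, 0.1, -2.9]
width: 0.0119
```

```bash
python3 -m creep '[{"slide":[0.0005,0,0],"delta_rot":[0,0,0],"jaw":1},{"slide":[0.0005,0,0],"delta_rot":[0,0,0],"jaw":1},{"slide":[0,0,0],"delta_rot":[0,0,0],"jaw":1},{"slide":[0,0,0],"delta_rot":[0,0,0],"jaw":1}]' 80

```

```text
time_s: 12.17
ee_pos: [0.4804, 0.2997, 0.0964]
tool_rot: [1.32, 1.134, -1.319]
contact_force: [-2.4, -1.9, 8.5]
width: 0.0114
```

It touched down at TCP z 0.0964, against 0.0965 predicted, and the force went from -2.9 to +8.5 N. I'll look before letting go.

```bash
python3 look.py 5; python3 - <<'E'
import cv2
a=cv2.imread("pics/scene5.png");b=cv2.imread("pics/side5.png")
cv2.imwrite("pics/c5.png",cv2.hconcat([cv2.resize(a[120:320,400:560],(400,500)),cv2.resize(b[240:440,200:400],(400,500))]))
E
```

```text
12.1667 [0.4803598  0.29971975 0.09639018] yaw y -8.648132672810732 0.011442928848277766 [-2.38761062 -1.91095299  8.48542504]
[[ 0.001  0.989 -0.15 ]
 [ 0.    -0.15  -0.989]
 [-1.     0.001 -0.   ]]
scene upper 1276 ((480.9378967285156, 299.8374938964844), (168.14260864257812, 245.3423309326172), 81.40388488769531)
scene lower 858 ((489.6944274902344, 299.0118103027344), (167.9129638671875, 227.31634521484375), 81.1982650756836)
  corner -1 -1 102 [0.126 0.129]
  corner -1 1 110 [0.1259 0.1283]
  corner 1 -1 131 [0.127  0.1291]
  corner 1 1 145 [0.1267 0.1286]
side upper 1337 ((480.81414794921875, 300.0545654296875), (169.77647399902344, 241.0086669921875), 81.47760772705078)
side lower 1403 ((480.3818359375, 301.1484375), (167.98934936523438, 239.82008361816406), 81.60026550292969)
  corner -1 -1 137 [0.1269 0.1302]
  corner -1 1 152 [0.1276 0.1297]
  corner 1 -1 42 [0.1265 0.1308]
  corner 1 1 134 [0.1276 0.1298]
```

View pics/c5.png

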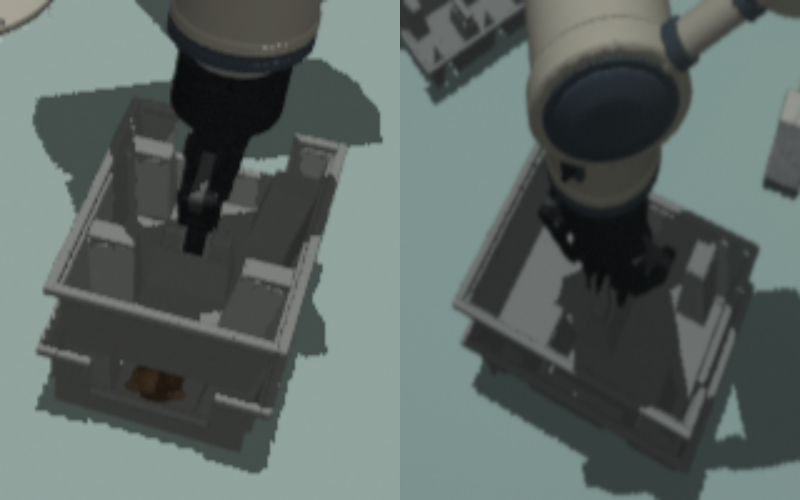

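The tote sits level (rim 0.129–0.130 m, 0.070 + 0.060), centred within 1 mm, with its window opposite the loaded tote's. I'll open the jaws and retreat straight up.

```bash
python3 -m creep '[{"slide":[0,0,0],"delta_rot":[0,0,0],"jaw":0.8},{"slide":[0,0,0],"delta_rot":[0,0,0],"jaw":0.7},{"slide":[0,0,0],"delta_rot":[0,0,0],"jaw":0.6},{"slide":[0,0,0],"delta_rot":[0,0,0],"jaw":0.45},{"slide":[0,0,0],"delta_rot":[0,0,0],"jaw":0.3},{"slide":[0,0,0],"delta_rot":[0,0,0],"jaw":0.2},{"slide":[0,0,0],"delta_rot":[0,0,0],"jaw":0.2},{"slide":[0,0,0],"delta_rot":[0,0,0],"jaw":0.2}]' 60
python3 -m creep '[{"slide":[-0.004,0,0],"delta_rot":[0,0,0],"jaw":0.2},{"slide":[-0.01,0,0],"delta_rot":[0,0,0],"jaw":0.2},{"slide":[-0.02,0,0],"delta_rot":[0,0,0],"jaw":0.2},{"slide":[-0.025,0,0],"delta_rot":[0,0,0],"jaw":0.2},{"slide":[-0.025,0,0],"delta_rot":[0,0,0],"jaw":0.2},{"slide":[-0.025,0,0],"delta_rot":[0,0,0],"jaw":0.2},{"slide":[-0.025,0,0],"delta_rot":[0,0,0],"jaw":0.2},{"slide":[-0.015,0,0],"delta_rot":[0,0,0],"jaw":0.2},{"slide":[0,0,0],"delta_rot":[0,0,0],"jaw":0.2},{"slide":[0,0,0],"delta_rot":[0,0,0],"jaw":0.2}]' 60
sed -i "s/zr=s\['ee_pos'\]\[2\]+.034/zr=.1295/" look.py; python3 look.py 6
```

```text
time_s: 12.93
ee_pos: [0.4802, 0.2996, 0.0958]
tool_rot: [1.32, 1.134, -1.32]
contact_force: [-0.1, 0.1, -0.3]
width: 0.0684
time_s: 13.77
ee_pos: [0.4805, 0.2997, 0.2461]
tool_rot: [1.321, 1.133, -1.317]
contact_force: [-0.8, -0.4, -1.4]
width: 0.0683
13.7667 [0.4805234  0.29973257 0.24613991] yaw y -8.651780591015406 0.06832233170942166 [-0.80255874 -0.39622841 -1.39578278]
[[ 0.002  0.989 -0.15 ]
 [ 0.001 -0.15  -0.989]
 [-1.     0.002 -0.001]]
scene upper 1377 ((480.650634765625, 299.8000183105469), (168.3411865234375, 247.60662841796875), 81.43451690673828)
scene lower 991 ((489.9493408203125, 298.50213623046875), (167.99285888671875, 228.35299682617188), 81.44645690917969)
  corner -1 -1 107 [0.1258 0.1289]
  corner -1 1 113 [0.1262 0.1289]
  corner 1 -1 131 [0.1267 0.129 ]
  corner 1 1 143 [0.1271 0.1291]
side upper 1589 ((480.462890625, 300.1694030761719), (169.53842163085938, 240.49557495117188), 81.5130844116211)
side lower 1675 ((480.5119323730469, 301.0496520996094), (169.36505126953125, 240.96937561035156), 81.94424438476562)
  corner -1 -1 138 [0.1275 0.1296]
  corner -1 1 153 [0.1278 0.13  ]
  corner 1 -1 84 [0.1268 0.1303]
  corner 1 1 133 [0.1278 0.1302]
```

View pics/scene6.png

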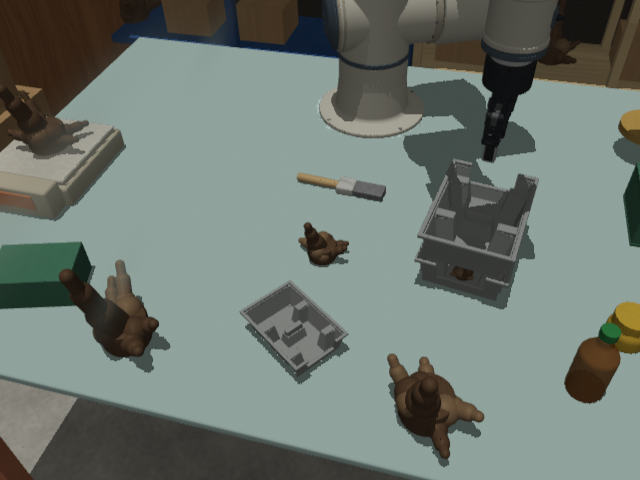

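The picture shows the empty tote standing level on the loaded one at about (478,225). Its window faces the base, the loaded tote's window shows a knot at (462,272), and the gripper is clear above at (490,150).

```bash
python3 -c "
from plant import manip
manip.hand_in();print(manip.state()['time_s'])"
```

```text
the job is handed in; nothing more can be done
the job is handed in; nothing more can be done
```

The empty large tote is stacked level on the loaded one, turned end for end, and the job is handed in. The clock read 13.8 s of the 38 s just before hand-in.

**What I did:** I pinched the tote by its grip bar, lifted it, carried it across and turned it 64°, so that its window is over the loaded tote's closed end. I lowered it until it touched down at the predicted height, with the wrist force going from about -3 to +8.5 N. Only then did I open the jaws, and I backed straight up about 150 mm.

**Last checks, after letting go:**
- **Height and level:** the upper rim corners read 0.129–0.130 m in both cameras, within 2 mm of each other. That matches 70 + 60 mm, so it is standing on the columns and has not nested.
- **Position:** its centre is at (0.4805, 0.300), within about 1 mm of where I first measured the loaded tote, and the two line up to about 0.1°.
- **Loaded tote:** it reads within about 1.5 mm of its first position in the side camera, which is within measuring error.

**What disagreed:** the scene camera's last fit of the lower rim came out about 10 mm off in x and only 228 mm long, because the upper tote hides part of that rim. I did not use it. The jaw width also read 11–12 mm on the 14 mm bar, but the grip did not slip.

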